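# Find and fit the spacer that fills the pole-piece jig

## Task

One pole piece lies in the blue-walled bay of the sloping jig, and a gap remains beside it. Try the brass spacers to find the one that fills that gap closely (only about 2 mm of play; the others are too thick or clearly loose), and push it in square and fully home. Leave the other two spacers standing upright on the cork mat, and do not disturb the oil bottle.

Things in the scene. Friction and masses are not known exactly. Their poses are not given: they have to be found in the camera images.
- jig: Fixed grey steel base plate, 130 x 210 x 10 mm, that carries the sloping bed on short legs. Origin on the bench directly below the bed's origin; z up; the bed rises along its +x, the bays lie side by side along its y. Position and yaw vary.
- bed: Fixed aluminium bed of the jig, tilted 30 deg: +z (its normal) leans to the jig's -x, +x runs up the slope. Origin on the bed surface, 60 mm above the bench, mid-length of the working bay, at the inner face of its right blue wall. The bay is a pocket: x -22 to 22, y 0 to 55, 24 mm deep (all walls end at z = 24). Blue walls: y -14 to 0 and 55 to 67; end walls 12 mm. Parking bays: y 67 to 159 with spare pole pieces.
- gap (a point): Middle of the upper inner edge of the right blue wall (bed x 0, y 0, z 24), same axes as the bed. The gap to fill runs from this wall (y = 0) along +y to the dark pole piece fixed against the left blue wall (40 mm long, as high as the walls), open along +z. It is 2 mm wider than exactly one spacer: 14, 19 or 24 mm, changing from run to run.
- mat: Fixed cork mat, 120 (x) x 250 (y) x 3 mm, on which the three spacers stand. Origin at the centre of its underside, on the bench.
- spacer_1: Loose brass block with two dark lines near its top, 40 mm long (own x), 58 mm high (own z), about 0.12 kg. Thickness (own y) 12, 17 or 22 mm: one spacer of each, unmarked, in any order; find out by touch which is which. Origin: centre of its underside. Stands upright on the mat (underside 3 mm above the bench). Fully home, 34 mm of it stand out of the gap.
- spacer_2: Loose brass block with two dark lines near its top, 40 mm long (own x), 58 mm high (own z), about 0.12 kg. Thickness (own y) 12, 17 or 22 mm: one spacer of each, unmarked, in any order; find out by touch which is which. Origin: centre of its underside. Stands upright on the mat (underside 3 mm above the bench). Fully home, 34 mm of it stand out of the gap.
- spacer_3: Loose brass block with two dark lines near its top, 40 mm long (own x), 58 mm high (own z), about 0.12 kg. Thickness (own y) 12, 17 or 22 mm: one spacer of each, unmarked, in any order; find out by touch which is which. Origin: centre of its underside. Stands upright on the mat (underside 3 mm above the bench). Fully home, 34 mm of it stand out of the gap.
- oil_bottle: Loose bystander: small yellow oil bottle with a red spout, 38 mm across, 104 mm high; origin at the centre of its underside.
Things that resemble listed ones, but are neither listed nor needed, are in the scene too. What is shaped like the spacer_2 but purple or red is not meant. Leave any purple or red look-alike of the spacer_3 alone.

How it is judged:
At the end, for the whole second after the job is handed in: The spacer just 2 mm thinner than the gap is in it, its faces within 3 mm of wall and pole piece (rule points lie 0.5 mm inside), underside within 3 mm of the bed and square to it within 5 degrees; the other two stand upright (within 7 degrees) with centres on the cork mat; all at rest (((z of spacer_1 in the frame of bed between -0.003 and 0.003 m and angle between the z axis of spacer_1 and the z axis of bed, either way round below 0.09 rad and distance between spacer_1_face_a and wall_face below 0.004 m and (distance between spacer_1_face_b and pole_1_face below 0.004 m or distance between spacer_1_face_b and pole_2_face below 0.004 m or distance between spacer_1_face_b and pole_3_face below 0.004 m)) or (z of spacer_1 in the frame of bed between -0.003 and 0.003 m and angle between the z axis of spacer_1 and the z axis of bed, either way round below 0.09 rad and distance between spacer_1_face_b and wall_face below 0.004 m and (distance between spacer_1_face_a and pole_1_face below 0.004 m or distance between spacer_1_face_a and pole_2_face below 0.004 m or distance between spacer_1_face_a and pole_3_face below 0.004 m)) or (z of spacer_2 in the frame of bed between -0.003 and 0.003 m and angle between the z axis of spacer_2 and the z axis of bed, either way round below 0.09 rad and distance between spacer_2_face_a and wall_face below 0.004 m and (distance between spacer_2_face_b and pole_1_face below 0.004 m or distance between spacer_2_face_b and pole_2_face below 0.004 m or distance between spacer_2_face_b and pole_3_face below 0.004 m)) or (z of spacer_2 in the frame of bed between -0.003 and 0.003 m and angle between the z axis of spacer_2 and the z axis of bed, either way round below 0.09 rad and distance between spacer_2_face_b and wall_face below 0.004 m and (distance between spacer_2_face_a and pole_1_face below 0.004 m or distance between spacer_2_face_a and pole_2_face below 0.004 m or distance between spacer_2_face_a and pole_3_face below 0.004 m)) or (z of spacer_3 in the frame of bed between -0.003 and 0.003 m and angle between the z axis of spacer_3 and the z axis of bed, either way round below 0.09 rad and distance between spacer_3_face_a and wall_face below 0.004 m and (distance between spacer_3_face_b and pole_1_face below 0.004 m or distance between spacer_3_face_b and pole_2_face below 0.004 m or distance between spacer_3_face_b and pole_3_face below 0.004 m)) or (z of spacer_3 in the frame of bed between -0.003 and 0.003 m and angle between the z axis of spacer_3 and the z axis of bed, either way round below 0.09 rad and distance between spacer_3_face_b and wall_face below 0.004 m and (distance between spacer_3_face_a and pole_1_face below 0.004 m or distance between spacer_3_face_a and pole_2_face below 0.004 m or distance between spacer_3_face_a and pole_3_face below 0.004 m))) and ((angle between spacer_1's own z axis and vertical below 0.12 rad and z of spacer_1 in the frame of mat between -0.002 and 0.007 m and x of spacer_1 in the frame of mat between -0.065 and 0.065 m and y of spacer_1 in the frame of mat between -0.13 and 0.13 m) or (z of spacer_1 in the frame of bed between -0.003 and 0.003 m and angle between the z axis of spacer_1 and the z axis of bed, either way round below 0.09 rad)) and ((angle between spacer_2's own z axis and vertical below 0.12 rad and z of spacer_2 in the frame of mat between -0.002 and 0.007 m and x of spacer_2 in the frame of mat between -0.065 and 0.065 m and y of spacer_2 in the frame of mat between -0.13 and 0.13 m) or (z of spacer_2 in the frame of bed between -0.003 and 0.003 m and angle between the z axis of spacer_2 and the z axis of bed, either way round below 0.09 rad)) and ((angle between spacer_3's own z axis and vertical below 0.12 rad and z of spacer_3 in the frame of mat between -0.002 and 0.007 m and x of spacer_3 in the frame of mat between -0.065 and 0.065 m and y of spacer_3 in the frame of mat between -0.13 and 0.13 m) or (z of spacer_3 in the frame of bed between -0.003 and 0.003 m and angle between the z axis of spacer_3 and the z axis of bed, either way round below 0.09 rad)) and linear speed of each of spacer_1, spacer_2, spacer_3 below 0.02 m/s); the robot touches nothing.
It fails at once if the oil bottle is tipped or moved by more than 3 cm (distance of oil_bottle from where it was at the start of the episode above 0.03 m or angle between oil_bottle's own z axis and vertical above 0.4 rad).
It also fails if it takes over 72 s, if anything falls off the work surface, if the arm or the gripper's body presses on something with over 40 N, if the wrist force passes 120 N, or if a joint passes its speed limit or range.

## Robot

A 7-joint arm with a two-finger parallel gripper is mounted at the origin on a cart in front of the work surface, level with it; the furniture and walls round the work are solid. World frame = base frame: x ahead of the robot, y to its left, z up, the work surface at z = 0. Lengths are in m, angles in rad, forces in N, time in s.
With the tool pointing down it reaches from about 0.35 to 0.775 m from the base axis. Payload 3.1 kg.
Tool frame: the origin (TCP) lies at the very end of the fingers, on their centre line; the grasp point (between the pads) lies 19 mm behind it; z points along the fingers, y is the line along which they close (so a half turn about z gives the same grasp; the last joint's range is limited). The gripper opens to 85 mm and grips with 20 to 120 N. Pads are 22 mm wide; open, the fingers measure 114 mm over their backs; the gripper's body (76 mm by 85 mm) begins 54 mm behind the grasp point. The pads swing forward as they close: fully open they stand 13 mm farther back than shut.
Start: joints at [-1.355, 0.311, 0.014, 1.512, -0.004, 1.319, -0.027], TCP at [0.14, 0.532, 0.231] pointing down, gripper open.
Joint ranges: [-2.7, 2.7], [-0.3, 1.91], [-1.27, 1.3], [0.12, 2.57], [-1.44, 4.58], [0.2, 2.03], [-3.05, 3.05]. Speed limits (rad/s): [2.79, 2.79, 3.14, 3.14, 3.14, 3.14, 3.14].

## Interface

Orientations are given as [roll, pitch, yaw] about the fixed x, y, z axes, in that order (R = Rz(yaw) Ry(pitch) Rx(roll)).
In Python, from workcell import sensors, optics, finish_job gives the robot as it stands.
- The arm moves only by the shell command python3 -m pendant 'ROWS' [FORCE]. ROWS is JSON, a list of rows, each an object of numbers: "hand": the gripper's target within -1 to 1 (fully open at 1, half-way at 0, shut at -1); "tx", "ty", "tz": the shift along the world's x, y, z in m; "wx", "wy", "wz": the turn, a rotation vector about the world's x, y, z in degrees. In form: [{"hand": .., "tx": .., "ty": .., "tz": .., "wx": .., "wy": .., "wz": ..}, ...]. A call has 1 to 10 rows; each row is the pose to reach, as a shift and turn from the pose commanded when the call began; what a row does not reach only later rows make up. A row lasts 1/10 s, in which the tool goes at most 50 mm and 8.59 degrees, less where a joint would pass 70% of its speed; a pose out of reach is approached as far as the arm can. A call with a gripper value outside its range is refused whole. The fingers move at their own pace and stop on an object; FORCE is the grip in N (left out, the last holds). Time passes only in rows, so rows that repeat a pose let the fingers close. It gives the time, the measured TCP pose, the force, the opening and the grip force at its end, in the units of the state.
- sensors.sense(): the state, without advancing time (a new reading comes with each control period).
- optics.grab_frame(name): name is "scene" or "top"; returns a dict with "frame" (400x640x3 uint8, red, green, blue), "vfov" (degrees; the focal length in pixels is half the picture's height over the tangent of half this angle, whatever the lens; pixels are square), "cx", "cy" (the principal point, pixels), "k1" (the pictures are not rectified: a ray, as slopes to the right and down, at radius r is drawn at 1 + k1 r^2 times it, then the intrinsics apply), "R" (3x3) and "t" (3): a world point X has camera coordinates R X + t. Camera axes: x right, y down, z forward; pixel columns grow to the right and rows downward; lengths in m; the calibration is good to about 2 mm. A picture is of the moment at which its call begins. There is no depth.
- finish_job(): hands the job in; it is judged then, once.
The state is a dict: "time_s": time; "qpos": joint angles; "qvel": joint speeds; "joint_torque": joint torques, N m; "eef_pos": TCP position; "tool_rot": TCP orientation; "ft_force": force on the tool from outside, world axes, zero at the start; "wrist_torque": the same for the moment, N m; "finger_gap": opening from 0.0 (shut) to 1.0 (fully open); "grip_force": force on a finger pad.
Only numpy, scipy, OpenCV 4.12 (cv2) and the standard library are available. Lean on these libraries where they do the work, as an engineer would, in place of code of your own. Each camera call takes 0.05 s, during which the arm holds its last target. There are 200 camera calls.

## Working session

There is one attempt and no reset: what is moved stays moved. The work goes in short steps, Python scripts to look and compute and a shell command to move; the robot and the scene stay as the last step left them, time stands still between calls to the robot, and variables do not carry over. Pictures are saved under pics/ and viewed, at most 10 in all, crops included, and the job is handed in when it is done.

```bash
ls; mkdir -p pics; python3 - <<'E'
from workcell import sensors, optics
import cv2,pickle
s=sensors.sense();print(s['eef_pos'],s['tool_rot'],s['time_s'],s['finger_gap'])
for n in('scene','top'):
    f=optics.grab_frame(n);pickle.dump(f,open(f'pics/{n}0.pkl','wb'))
    cv2.imwrite(f'pics/{n}0.png',f['frame'][:,:,::-1]);print(n,f['vfov'],f['cx'],f['cy'],f['k1'],f['R'],f['t'])
E
```

```text
pics
[0.14004203 0.53109311 0.23019874] [-3.13917159e+00  1.14320544e-04  2.88383536e+00] 0.0 1.0009508721988958
scene 49.318461097059455 323.7679099069746 206.07604418600718 -0.07494460588232228 [[ 0.7803852  -0.62529635 -0.0018502 ]
 [-0.25247328 -0.31238311 -0.91579148]
 [ 0.5720631   0.71513724 -0.40164977]] [-0.47744064  0.21498929  0.83500014]
top 43.557890060584974 328.1871591521567 202.82576838456836 -0.1216350111828939 [[-0.0016831  -0.99977792  0.02100663]
 [-0.99082015 -0.00117232 -0.13518158]
 [ 0.13517618 -0.02104131 -0.99059813]] [-0.05715085  0.58085079  1.31633985]
```

View pics/scene0.png

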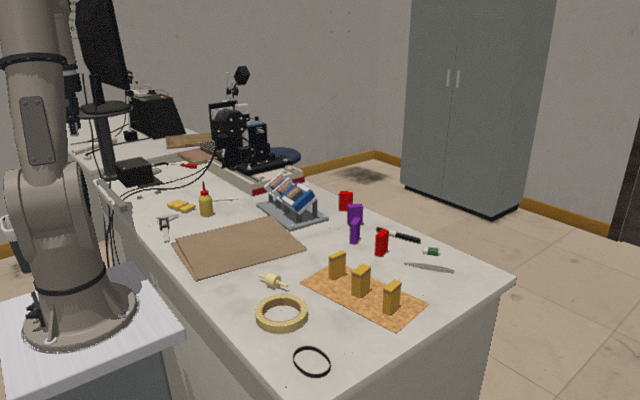

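View pics/top0.png

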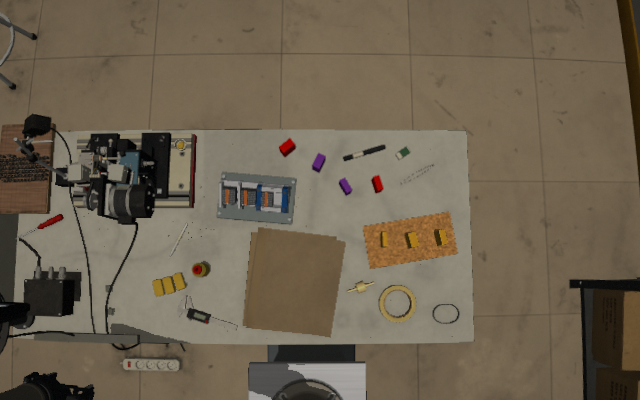

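```bash
cat > h.py <<'E'
import numpy as np,cv2,pickle
from scipy.optimize import brentq
from scipy.spatial.transform import Rotation as Ro
def K(f):
    F=200/np.tan(np.radians(f['vfov']/2));return F
def ray(f,u,v):
    F=K(f);d=np.array([(u-f['cx'])/F,(v-f['cy'])/F]);rd=np.hypot(*d);r=rd
    for _ in range(30): r=rd/(1+f['k1']*r*r)
    if rd>0:d=d*r/rd
    R=np.array(f['R']);return -R.T@np.array(f['t']),R.T@np.array([d[0],d[1],1])
def onz(f,u,v,z):
    c,d=ray(f,u,v);return c+d*(z-c[2])/d[2]
def onplane(f,u,v,p,n):
    c,d=ray(f,u,v);return c+d*(np.dot(np.subtract(p,c),n)/np.dot(d,n))
def two(f1,p1,f2,p2):
    c1,d1=ray(f1,*p1);c2,d2=ray(f2,*p2);A=np.stack([d1,-d2],1);s=np.linalg.lstsq(A,c2-c1,rcond=None)[0]
    a=c1+s[0]*d1;b=c2+s[1]*d2;return (a+b)/2,np.linalg.norm(a-b)
def proj(f,X):
    p=np.array(f['R'])@X+f['t'];x=p[:2]/p[2];x=x*(1+f['k1']*(x@x));return x*K(f)+[f['cx'],f['cy']]
def load(n): return pickle.load(open(f'pics/{n}.pkl','rb'))
def crop(f,x,y,w,h,s): return cv2.resize(f['frame'][y:y+h,x:x+w,::-1],None,fx=s,fy=s,interpolation=cv2.INTER_CUBIC)
E
python3 - <<'E'
from h import *
t=load('top0');s=load('scene0')
a=crop(t,210,165,100,65,4);b=crop(s,250,170,100,65,4)
c=crop(t,360,205,100,65,4);d=crop(s,300,245,133,86,3)[:260,:400]
im=np.zeros((530,800,3),np.uint8);im[:260,:400]=a;im[:260,400:]=b;im[270:530,:400]=c;im[270:270+d.shape[0],400:400+d.shape[1]]=d[:, :400]
cv2.imwrite('pics/c1.png',im)
E
```

```text
(no output)
```

View pics/c1.png

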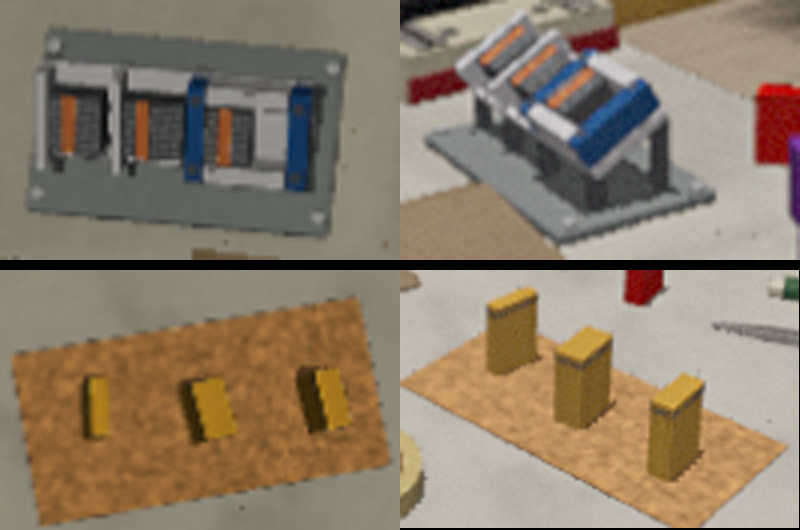

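Scene picture: brass spacers at about (338,265), (361,281), (392,297) on the mat. Top picture: spacers at (384,239), (412,242), (443,240); jig at (257,197), with its right blue wall at (285,200) and the working bay between the blue walls. The bay opens towards the right wall, and the slope rises towards world +x.

Look-alikes in the top picture:
- red (288,147) and (378,184)
- purple (318,162) and (345,186)
- flat yellow blocks (169,284)

I choose the three brass blocks on the cork, and the crop confirms them.

```bash
python3 - <<'E'
from h import *
t=load('top0')
S=8
def up(x,y,w,h): return crop(t,x,y,w,h,S)
px=lambda P,x,y:[((a+.5)/S-.5+x,(b+.5)/S-.5+y) for a,b in P]
im=up(360,205,100,70);hsv=cv2.cvtColor(im,cv2.COLOR_BGR2HSV)
m=cv2.inRange(hsv,(18,140,130),(35,255,255))
m=cv2.morphologyEx(m,cv2.MORPH_OPEN,np.ones((9,9)))
for c in cv2.findContours(m,0,2)[0]:
    if cv2.contourArea(c)<1500: continue
    r=cv2.minAreaRect(c);B=np.array([onz(t,*p,.061) for p in px(cv2.boxPoints(r),360,205)])
    cen=B.mean(0);e=[B[1]-B[0],B[2]-B[1]];L=[np.linalg.norm(v) for v in e];k=int(np.argmax(L))
    print('spacer',cen.round(4),np.round(L,4),'long yaw',np.degrees(np.arctan2(e[k][1],e[k][0])).round(1)%180)
im2=up(210,165,100,65);h2=cv2.cvtColor(im2,cv2.COLOR_BGR2HSV)
m2=cv2.inRange(h2,(98,130,60),(125,255,255));m2=cv2.morphologyEx(m2,cv2.MORPH_OPEN,np.ones((9,9)))
for c in cv2.findContours(m2,0,2)[0]:
    if cv2.contourArea(c)<1500: continue
    print('blue',cv2.boundingRect(c),[tuple(np.round(p,1)) for p in px(cv2.boxPoints(cv2.minAreaRect(c)),210,165)])
# mat corners by hand
for p in [(14,355),(360,298),(388,464),(40,524)]:
    u=((p[0]+.5)/4-.5+360,(p[1]-270+.5)/4-.5+205);print('mat',onz(t,*u,.003).round(4))
for p in [(50,28),(346,55),(328,238),(28,208)]:
    u=((p[0]+.5)/4-.5+210,(p[1]+.5)/4-.5+165);print('plate',onz(t,*u,.010).round(4))
o=np.zeros((600,800,3),np.uint8);z=crop(t,252,178,40,40,15);o[:600,:600]=z;zz=crop(load('scene0'),378,178,1,1,1)
cv2.imwrite('pics/c2.png',o[:,:600])
c=lambda f:(-np.array(f['R']).T@f['t']).round(3)
print(c(t),c(load('scene0')))
E
```

```text
spacer [ 0.4807 -0.2837  0.061 ] [0.0228 0.0414] long yaw 14.900000000000006
spacer [ 0.482  -0.2071  0.061 ] [0.0137 0.0394] long yaw 2.5999999999999943
spacer [ 0.4871 -0.3638  0.061 ] [0.0177 0.0417] long yaw 11.800000000000011
blue (369, 210, 39, 123) [(np.float32(255.6), np.float32(206.0)), (np.float32(256.1), np.float32(190.8)), (np.float32(260.6), np.float32(190.9)), (np.float32(260.1), np.float32(206.1))]
blue (572, 186, 51, 196) [(np.float32(280.9), np.float32(212.0)), (np.float32(282.2), np.float32(187.7)), (np.float32(287.5), np.float32(188.0)), (np.float32(286.2), np.float32(212.3))]
mat [ 0.5215 -0.1549  0.003 ]
mat [ 0.5613 -0.3997  0.003 ]
mat [ 0.4448 -0.416   0.003 ]
mat [ 0.4049 -0.1717  0.003 ]
plate [0.6727 0.2388 0.01  ]
plate [0.6536 0.0313 0.01  ]
plate [0.5256 0.0428 0.01  ]
plate [0.5461 0.2506 0.01  ]
[ 0.397 -0.029  1.384] [-0.051 -0.829  0.531]
```

View pics/c2.png

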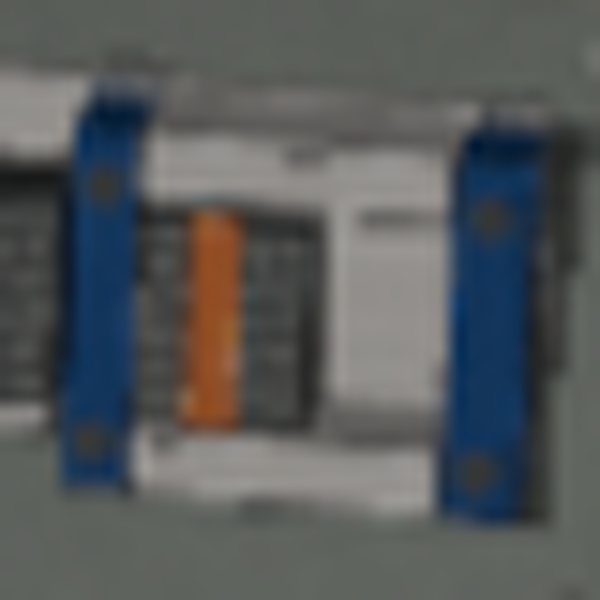

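The crop shows the right blue wall's inner top edge running from about (462,158) to (440,515), and the pole top's right edge at about 308. That makes the gap about 9.4 px, or 24 mm, so the middle (22 mm) spacer is the candidate, to be confirmed by gripping it.

```bash
python3 - <<'E'
from h import *
t=load('top0')
q=lambda X,Y:((X+.5)/15-.5+252,(Y+.5)/15-.5+178)
a=onz(t,*q(462,158),.0978);b=onz(t,*q(440,515),.0638);print(a,b,(a+b)/2,np.linalg.norm(a-b),np.degrees(np.arctan2(*(a-b)[[1,0]])))
for X,Y in [(135,120),(130,485),(75,120),(65,485)]: print(onz(t,*q(X,Y),.0978 if Y<300 else .0638))
E
python3 -m pendant '[{"hand":1,"tx":0.3,"ty":-0.4,"tz":0,"wx":0,"wy":0,"wz":-75},{"hand":1,"tx":0.3,"ty":-0.4,"tz":0,"wx":0,"wy":0,"wz":-75},{"hand":1,"tx":0.3,"ty":-0.4,"tz":0,"wx":0,"wy":0,"wz":-75},{"hand":1,"tx":0.3,"ty":-0.4,"tz":0,"wx":0,"wy":0,"wz":-75},{"hand":1,"tx":0.3,"ty":-0.4,"tz":0,"wx":0,"wy":0,"wz":-75},{"hand":1,"tx":0.3,"ty":-0.4,"tz":0,"wx":0,"wy":0,"wz":-75},{"hand":1,"tx":0.3,"ty":-0.4,"tz":0,"wx":0,"wy":0,"wz":-75},{"hand":1,"tx":0.3,"ty":-0.4,"tz":0,"wx":0,"wy":0,"wz":-75},{"hand":1,"tx":0.3,"ty":-0.4,"tz":0,"wx":0,"wy":0,"wz":-75},{"hand":1,"tx":0.3,"ty":-0.4,"tz":0,"wx":0,"wy":0,"wz":-75}]' 25
```

```text
[0.61156701 0.0631806  0.0978    ] [0.55323929 0.06881159 0.0638    ] [0.58240315 0.0659961  0.0808    ] 0.06774828867933658 -5.514275243799889
[0.61819777 0.12007614 0.0978    ]
[0.55851387 0.1237895  0.0638    ]
[0.61819015 0.13051486 0.0978    ]
[0.55849808 0.13531945 0.0638    ]
time_s: 1.1
eef_pos: [0.4407, 0.1302, 0.2312]
tool_rot: [-3.141, -0.0, 1.574]
ft_force: [1.0, 0.6, 0.1]
finger_gap: 1.001
grip_force: 0.0
```

```bash
python3 -m pendant '[{"hand":1,"tx":0.04,"ty":-0.414,"tz":-0.05,"wx":0,"wy":0,"wz":-75.3},{"hand":1,"tx":0.04,"ty":-0.414,"tz":-0.05,"wx":0,"wy":0,"wz":-75.3},{"hand":1,"tx":0.04,"ty":-0.414,"tz":-0.05,"wx":0,"wy":0,"wz":-75.3},{"hand":1,"tx":0.04,"ty":-0.414,"tz":-0.05,"wx":0,"wy":0,"wz":-75.3},{"hand":1,"tx":0.04,"ty":-0.414,"tz":-0.05,"wx":0,"wy":0,"wz":-75.3},{"hand":1,"tx":0.04,"ty":-0.414,"tz":-0.05,"wx":0,"wy":0,"wz":-75.3},{"hand":1,"tx":0.04,"ty":-0.414,"tz":-0.05,"wx":0,"wy":0,"wz":-75.3},{"hand":1,"tx":0.04,"ty":-0.414,"tz":-0.05,"wx":0,"wy":0,"wz":-75.3},{"hand":1,"tx":0.04,"ty":-0.414,"tz":-0.05,"wx":0,"wy":0,"wz":-75.3},{"hand":1,"tx":0.04,"ty":-0.414,"tz":-0.05,"wx":0,"wy":0,"wz":-75.3}]' 25
python3 - <<'E'
from h import *
from workcell import optics
f=optics.grab_frame('scene');a=crop(f,300,190,140,140,4)
cv2.imwrite('pics/c3.png',a)
E
```

```text
time_s: 2.1
eef_pos: [0.4781, -0.2864, 0.1805]
tool_rot: [3.139, 0.004, 0.253]
ft_force: [0.1, 0.3, 0.3]
finger_gap: 0.999
grip_force: 0.0
```

View pics/c3.png

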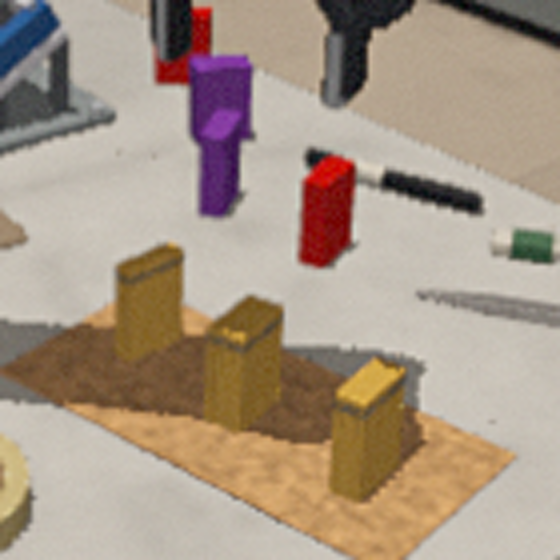

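The fingers straddle the middle spacer (crop (240,360)) and the neighbours are clear. Next: descend and grip to measure its thickness.

```bash
python3 -m pendant '[{"hand":1,"tx":0,"ty":0,"tz":-0.05,"wx":0,"wy":0,"wz":0},{"hand":1,"tx":0,"ty":0,"tz":-0.09,"wx":0,"wy":0,"wz":0},{"hand":1,"tx":0,"ty":0,"tz":-0.12,"wx":0,"wy":0,"wz":0},{"hand":1,"tx":0,"ty":0,"tz":-0.147,"wx":0,"wy":0,"wz":0},{"hand":1,"tx":0,"ty":0,"tz":-0.147,"wx":0,"wy":0,"wz":0},{"hand":-1,"tx":0,"ty":0,"tz":-0.147,"wx":0,"wy":0,"wz":0},{"hand":-1,"tx":0,"ty":0,"tz":-0.147,"wx":0,"wy":0,"wz":0},{"hand":-1,"tx":0,"ty":0,"tz":-0.147,"wx":0,"wy":0,"wz":0},{"hand":-1,"tx":0,"ty":0,"tz":-0.147,"wx":0,"wy":0,"wz":0},{"hand":-1,"tx":0,"ty":0,"tz":-0.147,"wx":0,"wy":0,"wz":0}]' 40
```

```text
time_s: 3.15
eef_pos: [0.4809, -0.2826, 0.0355]
tool_rot: [3.14, -0.002, 0.261]
ft_force: [-1.1, 0.6, 3.2]
finger_gap: 0.254
grip_force: 44.3
```

```bash
python3 -m pendant '[{"hand":-1,"tx":0,"ty":0,"tz":0,"wx":0,"wy":0,"wz":0},{"hand":-1,"tx":0,"ty":0,"tz":0,"wx":0,"wy":0,"wz":0},{"hand":-1,"tx":0,"ty":0,"tz":0,"wx":0,"wy":0,"wz":0},{"hand":-1,"tx":0,"ty":0,"tz":0,"wx":0,"wy":0,"wz":0}]' 40
```

```text
time_s: 3.55
eef_pos: [0.4809, -0.2826, 0.0354]
tool_rot: [3.141, -0.002, 0.261]
ft_force: [0.1, 1.2, 6.6]
finger_gap: 0.251
grip_force: 44.7
```

Opening 0.251 × 85 mm ≈ 21–22 mm, so this is the 22 mm spacer. Lift it and carry it to above the bay.

```bash
python3 -m pendant '[{"hand":-1,"tx":0,"ty":0,"tz":0.04,"wx":0,"wy":0,"wz":0},{"hand":-1,"tx":0,"ty":0,"tz":0.085,"wx":0,"wy":0,"wz":0},{"hand":-1,"tx":0.0,"ty":0.02,"tz":0.125,"wx":0,"wy":0,"wz":-3},{"hand":-1,"tx":0.01,"ty":0.06,"tz":0.15,"wx":0,"wy":0,"wz":-6},{"hand":-1,"tx":0.02,"ty":0.11,"tz":0.155,"wx":0,"wy":0,"wz":-9},{"hand":-1,"tx":0.03,"ty":0.16,"tz":0.155,"wx":0,"wy":0,"wz":-12},{"hand":-1,"tx":0.04,"ty":0.21,"tz":0.155,"wx":0,"wy":0,"wz":-16},{"hand":-1,"tx":0.045,"ty":0.26,"tz":0.155,"wx":0,"wy":0,"wz":-20.4},{"hand":-1,"tx":0.045,"ty":0.31,"tz":0.155,"wx":0,"wy":0,"wz":-20.4},{"hand":-1,"tx":0.045,"ty":0.35,"tz":0.155,"wx":0,"wy":0,"wz":-20.4}]' 60
```

```text
time_s: 4.55
eef_pos: [0.5245, 0.0712, 0.1887]
tool_rot: [-3.141, 0.001, -0.093]
ft_force: [0.5, -0.7, -1.0]
finger_gap: 0.243
grip_force: 59.2
```

```bash
python3 -m pendant '[{"hand":-1,"tx":0,"ty":0,"tz":0,"wx":-0.7,"wy":-7.5,"wz":0},{"hand":-1,"tx":0,"ty":0.005,"tz":0,"wx":-1.4,"wy":-15,"wz":0},{"hand":-1,"tx":0.01,"ty":0.01,"tz":0,"wx":-2.1,"wy":-22.5,"wz":0},{"hand":-1,"tx":0.015,"ty":0.012,"tz":0,"wx":-2.82,"wy":-29.87,"wz":0},{"hand":-1,"tx":0.015,"ty":0.012,"tz":0,"wx":-2.82,"wy":-29.87,"wz":0},{"hand":-1,"tx":0.015,"ty":0.012,"tz":0,"wx":-2.82,"wy":-29.87,"wz":0}]' 60; python3 -c "
from workcell import sensors;s=sensors.sense();print(s['qpos'],s['eef_pos'])"
```

```text
time_s: 5.15
eef_pos: [0.537, 0.0809, 0.1868]
tool_rot: [-3.14, -0.518, -0.092]
ft_force: [-0.3, -0.3, -0.9]
finger_gap: 0.245
grip_force: 59.3
[-1.54771412e+00 -1.54811735e-03  1.26403336e+00  2.12347808e+00
  3.49620590e-01  5.57950537e-01 -2.20021862e+00] [0.53704969 0.08090719 0.18680182]
```

```bash
python3 -m pendant '[{"hand":-1,"tx":0.005,"ty":0,"tz":-0.02,"wx":0,"wy":0,"wz":0},{"hand":-1,"tx":0.01,"ty":0,"tz":-0.043,"wx":0,"wy":0,"wz":0},{"hand":-1,"tx":0.01,"ty":0,"tz":-0.043,"wx":0,"wy":0,"wz":0},{"hand":-1,"tx":0.01,"ty":0,"tz":-0.043,"wx":0,"wy":0,"wz":0}]' 60; python3 - <<'E'
from h import *
from workcell import sensors,optics
s=sensors.sense();print(s['qpos'],s['eef_pos'],s['tool_rot'])
t=optics.grab_frame('top');f=optics.grab_frame('scene')
pickle.dump(t,open('pics/top1.pkl','wb'));pickle.dump(f,open('pics/scene1.pkl','wb'))
cv2.imwrite('pics/c4.png',np.hstack([crop(t,240,160,60,75,6),crop(f,260,150,70,75,6)]))
E
```

```text
time_s: 5.55
eef_pos: [0.5506, 0.078, 0.1463]
tool_rot: [3.14, -0.523, -0.097]
ft_force: [0.3, 0.7, -0.1]
finger_gap: 0.244
grip_force: 59.2
[-1.32041387  0.18723057  1.14597162  2.15302552 -0.02450835  0.41043864
 -1.87334645] [0.5505503  0.0779815  0.14631517] [ 3.13959691 -0.52296735 -0.09726838]
```

View pics/c4.png

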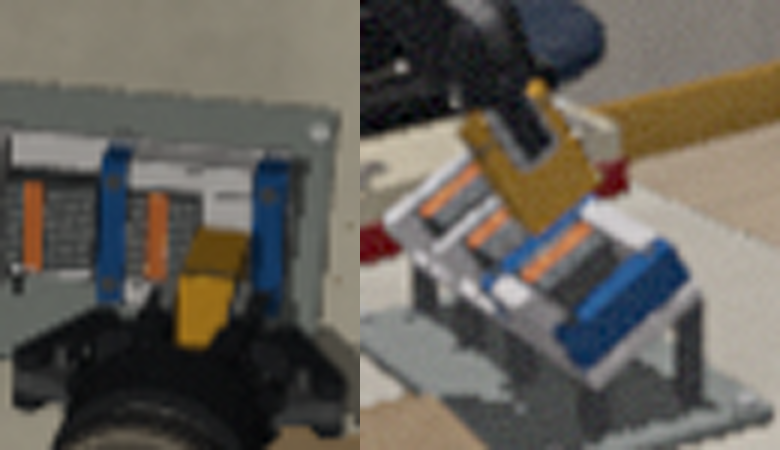

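```bash
python3 - <<'E'
from h import *
t=load('top1');f=load('scene1')
Rb=(Ro.from_euler('xyz',[3.14159,-.523,-.0973])*Ro.from_euler('x',np.pi)).as_matrix()
T=np.array([.5506,.078,.1463])
G=np.array([.5824,.066,.0808]);d=Rb.T@(T-G);print('TCP in bed frame from G',d, Rb[:,2])
S=8
im=crop(t,240,160,60,75,S);hsv=cv2.cvtColor(im,cv2.COLOR_BGR2HSV)
m=cv2.inRange(hsv,(17,140,60),(35,255,255));m=cv2.morphologyEx(m,cv2.MORPH_OPEN,np.ones((9,9)))
c=max(cv2.findContours(m,0,2)[0],key=cv2.contourArea)
ap=cv2.approxPolyDP(c,8,True)[:,0];print('yellow poly top px',((ap+.5)/S-.5+[240,160]).round(1).tolist())
for z in(0,.058):
  for x in(.02,-.02):
    for y in(-.011,.011):
      X=T+Rb@[x,y,z-.0324];print(x,y,z,'top',proj(t,X).round(1),'scene',proj(f,X).round(1))
print('wall edge',proj(t,G+Rb@[.034,0,0]).round(1),proj(t,G-Rb@[.034,0,0]).round(1),proj(f,G+Rb@[.034,0,0]).round(1),proj(f,G-Rb@[.034,0,0]).round(1))
im=crop(f,260,150,70,75,S);hsv=cv2.cvtColor(im,cv2.COLOR_BGR2HSV)
m=cv2.inRange(hsv,(17,140,60),(35,255,255));m=cv2.morphologyEx(m,cv2.MORPH_OPEN,np.ones((9,9)))
m[:, 45*S:]=0
c=max(cv2.findContours(m,0,2)[0],key=cv2.contourArea)
ap=cv2.approxPolyDP(c,8,True)[:,0];print('yellow poly scene px',((ap+.5)/S-.5+[260,150]).round(1).tolist())
E
```

```text
TCP in bed frame from G [0.00428728 0.00885379 0.07313494] [-0.4971186   0.04852553  0.86632464]
yellow poly top px [[279.9, 198.7], [272.3, 198.2], [268.8, 209.1], [269.6, 217.2], [273.6, 217.6], [277.3, 213.6], [280.6, 201.7]]
0.02 -0.011 0 top [281.1 197.3] scene [300.3 180. ]
0.02 0.011 0 top [272.5 196.4] scene [296.2 177.7]
-0.02 -0.011 0 top [280.2 211.7] scene [289.2 189.6]
-0.02 0.011 0 top [271.7 210.9] scene [285.2 187.1]
0.02 -0.011 0.058 top [278.3 206. ] scene [290.2 164. ]
0.02 0.011 0.058 top [269.3 205.1] scene [286.1 161.8]
-0.02 -0.011 0.058 top [277.4 221. ] scene [278.6 173.7]
-0.02 0.011 0.058 top [268.6 220.1] scene [274.7 171.4]
wall edge [282.4 188. ] [280.8 211.9] [309.2 188.3] [290.8 204.4]
yellow poly scene px [[292.4, 168.4], [291.3, 169.4], [293.1, 174.4], [289.8, 177.7], [286.3, 178.7], [282.7, 174.1], [279.6, 175.7], [284.8, 185.3], [288.2, 187.8], [298.6, 180.3]]
```

```bash
cat >> h.py <<'E'
G=np.array([.5824,.066,.0808])
Rb=(Ro.from_euler('xyz',[0,-np.pi/6,np.radians(-5.4)])).as_matrix()
def st():
    from workcell import sensors
    s=sensors.sense();R=Ro.from_euler('xyz',s['tool_rot'])*Ro.from_euler('x',np.pi)
    print('bed mm',(1e3*Rb.T@(s['eef_pos']-G)).round(1),'rot err deg',np.degrees((Ro.from_matrix(Rb).inv()*R).as_rotvec()).round(2),'F bed',(Rb.T@s['ft_force']).round(1),'tq bed',(Rb.T@s['wrist_torque']).round(2),'j',np.round(s['qpos'],2),s['time_s'].__round__(2))
def d(x,y,z): print('world mm',(Rb@[x,y,z]).round(1))
E
python3 -m pendant '[{"hand":-1,"tx":0,"ty":0,"tz":0,"wx":0,"wy":0,"wz":0},{"hand":-1,"tx":0,"ty":0,"tz":0,"wx":0,"wy":0,"wz":0},{"hand":-1,"tx":0,"ty":0,"tz":0,"wx":0,"wy":0,"wz":0}]' 60 >/dev/null
python3 -c "
from h import *
st();print(Rb)"
```

```text
bed mm [ 4.2 11.6 73.9] rot err deg [ 0.1  -0.03 -0.04] F bed [-1. -0. -1.] tq bed [ 0.04  0.68 -0.01] j [-1.32  0.18  1.15  2.15 -0.02  0.41 -1.87] 5.95
[[ 0.86218195  0.09410831 -0.49778098]
 [-0.08150019  0.99556196  0.04705416]
 [ 0.5         0.          0.8660254 ]]
```

```bash
python3 -m pendant '[{"hand":-1,"tx":0.007,"ty":-0.0006,"tz":-0.014,"wx":0,"wy":0,"wz":0},{"hand":-1,"tx":0.014,"ty":-0.0013,"tz":-0.0288,"wx":0,"wy":0,"wz":0},{"hand":-1,"tx":0.014,"ty":-0.0013,"tz":-0.0288,"wx":0,"wy":0,"wz":0},{"hand":-1,"tx":0.014,"ty":-0.0013,"tz":-0.0288,"wx":0,"wy":0,"wz":0},{"hand":-1,"tx":0.014,"ty":-0.0013,"tz":-0.0288,"wx":0,"wy":0,"wz":0}]' 60 ; python3 - <<'E'
from h import *
from workcell import optics
st()
t=optics.grab_frame('top');f=optics.grab_frame('scene')
pickle.dump(t,open('pics/top2.pkl','wb'));pickle.dump(f,open('pics/scene2.pkl','wb'))
cv2.imwrite('pics/c5.png',np.hstack([crop(t,252,175,40,55,10),crop(f,270,155,40,55,10)]))
E
```

```text
time_s: 6.45
eef_pos: [0.5645, 0.0787, 0.1183]
tool_rot: [-3.14, -0.525, -0.096]
ft_force: [0.6, 0.0, -1.2]
finger_gap: 0.245
grip_force: 59.2
bed mm [ 2.3 10.9 42. ] rot err deg [ 0.04 -0.06 -0.07] F bed [-0.1  0.1 -1.3] tq bed [-0.01  0.58  0.02] j [-1.13  0.26  0.97  2.15 -0.17  0.34 -1.74] 6.45
```

View pics/c5.png

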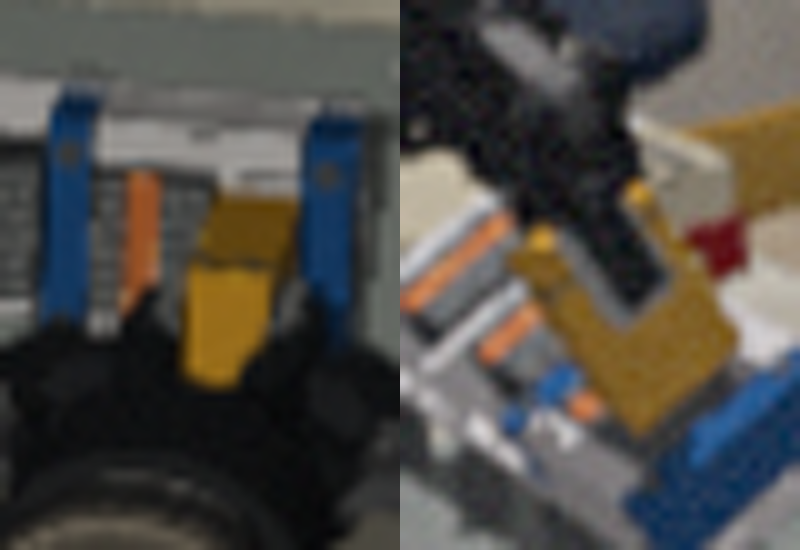

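```bash
python3 -m pendant '[{"hand":-1,"tx":0.0025,"ty":0,"tz":-0.004,"wx":0,"wy":0,"wz":0},{"hand":-1,"tx":0.0045,"ty":0,"tz":-0.008,"wx":0,"wy":0,"wz":0},{"hand":-1,"tx":0.007,"ty":0.0001,"tz":-0.0121,"wx":0,"wy":0,"wz":0},{"hand":-1,"tx":0.007,"ty":0.0001,"tz":-0.0121,"wx":0,"wy":0,"wz":0},{"hand":-1,"tx":0.007,"ty":0.0001,"tz":-0.0121,"wx":0,"wy":0,"wz":0}]' 60 >/dev/null; python3 -c "
from h import *
st()"
```

```text
bed mm [ 1.4 12.  27.3] rot err deg [ 0.02  0.02 -0.03] F bed [-0.9  1.8 -2.3] tq bed [0.49 0.62 0.05] j [-1.05  0.29  0.9   2.15 -0.23  0.31 -1.7 ] 7.05
```

```bash
python3 -m pendant '[{"hand":-1,"tx":0.002,"ty":-0.0002,"tz":-0.0035,"wx":0,"wy":0,"wz":0},{"hand":-1,"tx":0.003,"ty":-0.0003,"tz":-0.0052,"wx":0,"wy":0,"wz":0},{"hand":-1,"tx":0.003,"ty":-0.0003,"tz":-0.0052,"wx":0,"wy":0,"wz":0}]' 60 >/dev/null; python3 -c "
from h import *
st()"
```

```text
bed mm [ 1.7 12.  21.3] rot err deg [ 0.03 -0.02 -0.04] F bed [-0.4  2.5 -1.9] tq bed [0.73 0.59 0.03] j [-1.02  0.31  0.87  2.15 -0.25  0.3  -1.68] 7.35
```

```bash
python3 -m pendant '[{"hand":-1,"tx":0.002,"ty":0.0002,"tz":-0.0035,"wx":0,"wy":0,"wz":0},{"hand":-1,"tx":0.004,"ty":0.0002,"tz":-0.0069,"wx":0,"wy":0,"wz":0},{"hand":-1,"tx":0.004,"ty":0.0002,"tz":-0.0069,"wx":0,"wy":0,"wz":0}]' 60 >/dev/null; python3 -c "
from h import *
st()"
```

```text
bed mm [ 1.5 12.1 13.1] rot err deg [-0.01  0.01 -0.06] F bed [-0.2  1.9 -2.9] tq bed [0.66 0.61 0.06] j [-0.98  0.32  0.83  2.14 -0.27  0.28 -1.66] 7.65
```

```bash
python3 -m pendant '[{"hand":-1,"tx":0.001,"ty":0,"tz":-0.0015,"wx":0,"wy":0,"wz":0},{"hand":-1,"tx":0.002,"ty":0,"tz":-0.0035,"wx":0,"wy":0,"wz":0},{"hand":-1,"tx":0.002,"ty":0,"tz":-0.0035,"wx":0,"wy":0,"wz":0}]' 60 >/dev/null; python3 -c "
from h import *
st()"
```

```text
bed mm [ 1.5 12.1  9.3] rot err deg [-0.02  0.   -0.07] F bed [ 0.1  2.4 -2.1] tq bed [0.51 0.64 0.06] j [-0.96  0.33  0.82  2.14 -0.28  0.27 -1.65] 7.95
```

```bash
python3 -m pendant '[{"hand":-1,"tx":0.0005,"ty":0,"tz":-0.001,"wx":0,"wy":0,"wz":0},{"hand":-1,"tx":0.001,"ty":0,"tz":-0.002,"wx":0,"wy":0,"wz":0},{"hand":-1,"tx":0.001,"ty":0,"tz":-0.002,"wx":0,"wy":0,"wz":0}]' 60 >/dev/null; python3 -c "
from h import *
st()"
```

```text
bed mm [ 1.5 12.1  8.5] rot err deg [ 0.1   0.07 -0.16] F bed [-3.5 -0.7 26.8] tq bed [0.02 1.3  0.16] j [-0.95  0.33  0.81  2.14 -0.29  0.27 -1.64] 8.25
```

Contact of 27 N at the predicted home height. Release, back off along the bed normal, and check.

```bash
python3 -m pendant '[{"hand":-1,"tx":0,"ty":0,"tz":0.0005,"wx":0,"wy":0,"wz":0},{"hand":0,"tx":0,"ty":0,"tz":0.0005,"wx":0,"wy":0,"wz":0},{"hand":0,"tx":0,"ty":0,"tz":0.0005,"wx":0,"wy":0,"wz":0},{"hand":0,"tx":0,"ty":0,"tz":0.0005,"wx":0,"wy":0,"wz":0},{"hand":0,"tx":-0.01,"ty":0.001,"tz":0.0175,"wx":0,"wy":0,"wz":0},{"hand":0,"tx":-0.03,"ty":0.003,"tz":0.052,"wx":0,"wy":0,"wz":0},{"hand":0,"tx":-0.05,"ty":0.005,"tz":0.087,"wx":0,"wy":0,"wz":0},{"hand":0,"tx":-0.08,"ty":0.005,"tz":0.12,"wx":0,"wy":0,"wz":0},{"hand":0,"tx":-0.12,"ty":0.005,"tz":0.13,"wx":0,"wy":0,"wz":0},{"hand":0,"tx":-0.12,"ty":0.005,"tz":0.13,"wx":0,"wy":0,"wz":0}]' 60; python3 - <<'E'
from h import *
from workcell import optics
st()
t=optics.grab_frame('top');f=optics.grab_frame('scene')
pickle.dump(t,open('pics/top3.pkl','wb'));pickle.dump(f,open('pics/scene3.pkl','wb'))
cv2.imwrite('pics/c6.png',np.hstack([crop(t,252,170,40,55,10),crop(f,275,160,40,55,10)]))
for y in(.001,.023):
  for x in(-.022,.018):
    X=G+Rb@[x,y,.034];print('expected top corners',proj(t,X).round(1),proj(f,X).round(1), 'crop',(proj(t,X)-[252,170])*10,(proj(f,X)-[275,160])*10+[400,0])
E
```

```text
time_s: 9.25
eef_pos: [0.4682, 0.0918, 0.1994]
tool_rot: [-3.137, -0.492, -0.083]
ft_force: [-0.0, 0.6, -2.4]
finger_gap: 0.499
grip_force: 0.0
bed mm [-41.3  14.9 160.8] rot err deg [0.55 1.78 0.54] F bed [-1.3  0.6 -2. ] tq bed [0.07 0.64 0.03] j [-1.4  -0.24  0.87  2.21  0.67  0.77 -2.57] 9.25
expected top corners [279.2 212.8] [288.  192.6] crop [272.31187403 428.09364107] [530.24653889 325.84184175]
expected top corners [280.1 198.5] [299.1 183. ] crop [280.68101276 284.7318976 ] [640.91167915 229.91860153]
expected top corners [270.8 212. ] [284.1 190.1] crop [187.62761086 420.01952775] [490.66916323 300.51068173]
expected top corners [271.5 197.7] [295.  180.6] crop [194.98902969 276.60437506] [600.04719201 206.15893657]
```

View pics/c6.png

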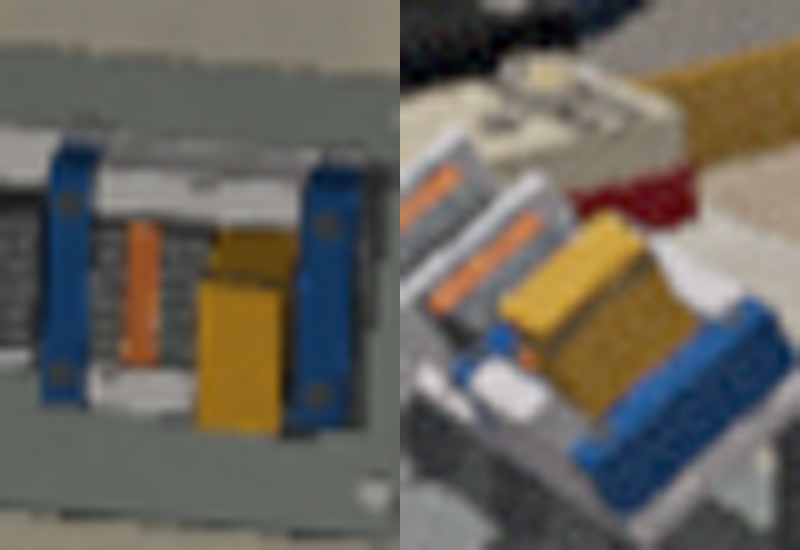

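The top face sits within about 1 px of the home prediction in both views: top crop (203,283)–(280,432), scene crop (500,295)–(655,240). It is square and flush against the neighbouring faces. One check on the others before handing in.

```bash
python3 - <<'E'
from h import *
from workcell import finish_job
a,b=load('scene0'),load('scene3')
D=lambda x,y,w,h:np.abs(a['frame'][y:y+h,x:x+w].astype(int)-b['frame'][y:y+h,x:x+w]).mean().round(1)
r=[D(326,248,22,34),D(380,276,24,42),D(195,180,22,40)];print(r)
if max(r)<12: print(finish_job())
E
```

```text
[np.float64(2.9), np.float64(2.9), np.float64(2.4)]
the job is handed in; nothing more can be done
None
```

The 22 mm spacer was pushed home in the 24 mm gap. In both camera views its top face matched the home position to about 1 px, and it reached the bed within 0.1 mm of the predicted depth. The images show the other two spacers and the oil bottle unmoved. I handed the job in at about 9 s on the robot's clock. It returned no verdict.

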